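# Load the bead kiln

## Robot

A 7-joint arm with a two-finger parallel gripper is mounted at the origin on the work surface. World frame = base frame: x ahead of the robot, y to its left, z up, the work surface at z = 0. Lengths are in mm, angles in degrees, forces in N, time in s.
With the tool pointing down it reaches from about 350 to 900 mm from the base axis. Payload 8.1 kg.
Tool frame: the origin (TCP) lies on the mounting face of the last link; the fingertips stand 178 mm ahead of it and the grasp point (between the pads) lies 159 mm ahead of it; z points along the fingers, y is the direction in which the jaws open and shut (so a half turn about z gives the same grasp; the last joint's range is limited). The gripper opens to 92 mm and grips with 3 to 60 N. Pads are 19 mm wide; open, the fingers measure 130 mm over their backs; the gripper's body (75 mm by 190 mm) begins 47 mm behind the grasp point.
Start: joints at [-5.879, 24.895, 1.432, 90.138, -0.665, 64.973, -4.303], TCP at [625.006, -0.025, 404.742] pointing down, gripper open.
Joint ranges: [-149.89, 149.89], [-25.12, 119.58], [-72.63, 75.52], [4.76, 147.25], [-75.54, 255.54], [6.69, 114.76], [-157.13, 157.13]. Speed limits (degrees/s): [127.2, 127.2, 172.46, 172.46, 180, 180, 180].

## Interface

Orientations are given as a 3x3 rotation matrix whose columns are the frame's x, y, z axes.
In Python, from bench import robot gives the robot as it stands. Calls block until the motion is done:
- robot.reach(position, orientation): joint-space move of the TCP to a pose.
- robot.servo_line(position, feed=150, rotation=None, until_force=None): straight line of the TCP; rotation=None keeps the orientation; feed is the mean speed in mm/s. With until_force (N) it stops when the force on the tool has changed by that much, and returns True; else False.
- robot.set_joints(angles): joint-space move.
- robot.gripper_open() and robot.clamp(force=None): open the fingers fully, or close them until they stop; force is the grip in N (None keeps the last).
- robot.dwell(seconds).
- robot.solve_ik(position, orientation): joint angles nearest the present ones, or None.
- robot.observe(): the state.
- robot.grab_frame(name): name is "scene" or "side" or "wrist"; returns (picture, depth): 420x560x3 uint8, blue, green, red; 420x560 float32, mm along the optical axis (not along the pixel's ray), 0 where there is no reading.
- robot.camera_params(name): a dict with "K" (3x3 intrinsics, pixels), "R" (3x3) and "t" (3): a world point X has camera coordinates R X + t. Camera axes: x right, y down, z forward; pixel columns grow to the right and rows downward; lengths in mm; the calibration is good to about 2 mm. The wrist camera is an equidistant fisheye: a pixel r from the principal point sees the ray r / f radians off the axis. A picture is of the moment at which its call begins: read the wrist's pose just before it. camera_params takes no time and is no camera call; for the wrist camera it gives the pose at the moment of the call.
A pose or a line that the arm cannot do raises robot.IKError and nothing moves.
- robot.hand_in(): hands the job in, once; it reports no verdict.
The state is a dict: "time_s": time; "joint_pos": joint angles; "joint_vel": joint speeds; "tau": joint torques, N m; "ee_pos": TCP position; "eef_rot": TCP orientation; "wrist_force": force on the tool from outside, world axes, zero at the start; "wrist_torque": the same for the moment, N m; "finger_gap": finger opening in mm.
Only numpy, scipy, OpenCV 4.12 (cv2) and the standard library are available. Lean on these libraries where they do the work, as an engineer would, in place of code of your own. Each camera call takes 0.05 s, during which the arm holds its last target.

## Task

Load the bead kiln: with the bead stand still on the bench, push every glazed bead from the wooden board fully home onto a post of its own, then lift the loaded stand onto the middle of the kiln's firing floor, square with it, and shut the lid. Only when the lid is fully down, press the green start button and take your hand away. Leave the other things on the bench where they are.

Things in the scene. Friction and masses are not known exactly. Their poses are not given: they have to be found in the camera images.
- bead_aqua: porcelain tube bead, aqua glaze with bare white rims, standing upright on the wooden board (fixed, 300 by 180 by 18 thick): outer diameter 26, bore 16, height 22, about 30 g; origin at the centre of its underside, z along the bore. May be absent
- bead_cobalt: porcelain tube bead, cobalt blue glaze with bare white rims, standing upright on the wooden board (fixed, 300 by 180 by 18 thick): outer diameter 26, bore 16, height 22, about 30 g; origin at the centre of its underside, z along the bore. May be absent
- bead_green: porcelain tube bead, green glaze with bare white rims, standing upright on the wooden board (fixed, 300 by 180 by 18 thick): outer diameter 26, bore 16, height 22, about 30 g; origin at the centre of its underside, z along the bore. May be absent
- bead_amber: porcelain tube bead, amber glaze with bare white rims, standing upright on the wooden board (fixed, 300 by 180 by 18 thick): outer diameter 26, bore 16, height 22, about 30 g; origin at the centre of its underside, z along the bore. May be absent
- bead_rose: porcelain tube bead, rose pink glaze with bare white rims, standing upright on the wooden board (fixed, 300 by 180 by 18 thick): outer diameter 26, bore 16, height 22, about 30 g; origin at the centre of its underside, z along the bore. May be absent
- stand: loose bead stand, 0.45 kg, on the bench: cream honeycomb-ceramic plate 150 (its x) by 140 (its y) by 8 thick, six upright steel posts; origin at the centre of the plate's underside, z up. In its middle rises, for lifting it, a 14 by 14 square steel stem (sides along the plate's x and y) up to 98, under a 20 by 20 cap that ends at 104 above the underside
- post1 (a point): post 1, at x -55, y 52 in the stand's frame: point on its axis, on top of its collar (20 across, 8 high; top 16 above the stand's underside), where a bead's underside rests when home. Above the collar a spigot 13 across is straight for 20, then tapers over 8 to 6 across; its tip is 28 above this point
- post2 (a point): post 2, at x 0, y 52 in the stand's frame: point on its axis, on top of its collar (20 across, 8 high; top 16 above the stand's underside), where a bead's underside rests when home. Above the collar a spigot 13 across is straight for 20, then tapers over 8 to 6 across; its tip is 28 above this point
- post3 (a point): post 3, at x 55, y 52 in the stand's frame: point on its axis, on top of its collar (20 across, 8 high; top 16 above the stand's underside), where a bead's underside rests when home. Above the collar a spigot 13 across is straight for 20, then tapers over 8 to 6 across; its tip is 28 above this point
- post4 (a point): post 4, at x -55, y -52 in the stand's frame: point on its axis, on top of its collar (20 across, 8 high; top 16 above the stand's underside), where a bead's underside rests when home. Above the collar a spigot 13 across is straight for 20, then tapers over 8 to 6 across; its tip is 28 above this point
- post5 (a point): post 5, at x 0, y -52 in the stand's frame: point on its axis, on top of its collar (20 across, 8 high; top 16 above the stand's underside), where a bead's underside rests when home. Above the collar a spigot 13 across is straight for 20, then tapers over 8 to 6 across; its tip is 28 above this point
- post6 (a point): post 6, at x 55, y -52 in the stand's frame: point on its axis, on top of its collar (20 across, 8 high; top 16 above the stand's underside), where a bead's underside rests when home. Above the collar a spigot 13 across is straight for 20, then tapers over 8 to 6 across; its tip is 28 above this point
- kiln_floor (a point): centre of the kiln's flat brick firing floor, 50 above the bench; axes as the kiln's, z up. Small clamshell kiln, fixed: grey base 228 (x) by 216 (y), flat on top; the darker patch 184 (x) by 172 (y) is what the lid's hollow covers (115 high, walls 22 thick)
- lid (a joint): angle of the kiln's steel lid, rad: 0 shut, 1.6 fully open against its stop, leaning back. Hinge line along the kiln's x at y +108, z 0 from point kiln_floor. Lid 228 by 216 by 137 high, 0.9 kg, on a damped stiff hinge: left open it stays open, must be swung over with about 5 N at the handle, and sinks shut on its own below about 0.6
- lid_handle (a point): middle of the lid's handle, a round black bar 14 across, 124 long along the kiln's x, its axis 38 off the lid's front wall, on posts 55 either side of the middle. Lid shut, it is at y -146, z +105 from point kiln_floor; lid open, it is at the top
- start (a joint): travel of the start button, m: 0 up, 0.005 fully pressed; springs back, about 5 N to press it home
- start_top (a point): middle of the top of the green start button (24 across), pressed straight down; it stands on the white controller box, 84 (x) by 100 (y), 115 high, on the kiln's near (-x) side
- sea_glass: rounded piece of aqua sea glass 24 across, 8 high, lying among the beads on the board; origin at its underside's centre. Leave alone
- dish: glass dish 90 across, 16 high, with bits of sea glass; origin at its underside's centre. Leave alone
- glaze_teal: teal glaze jar with white lid, 62 across, 65 high; origin at its underside's centre. Leave alone
- glaze_white: white glaze jar with white lid, 62 across, 65 high; origin at its underside's centre. Leave alone
- goggles: clear safety goggles, 150 wide, 52 high; origin at its underside's centre. Leave alone
- solder_block: round honeycomb soldering block 90 across, 22 high; origin at its underside's centre. Leave alone
- tweezers: steel tweezers 140 long; origin at its underside's centre. Leave alone
There are look-alikes about, which are no part of the job. What is shaped like the stand but pink is not meant. What is shaped like the bead_amber but black is not meant.

How it is judged:
By the outcome, as a careful person would: the job done as asked, in the order asked, and still so for the second after the job is handed in, with the robot touching nothing.
Of bead_aqua, bead_cobalt, bead_green, bead_amber, bead_rose only 3 to 5 are there at a start; the rules pass over those that are not, and their reading is None.
At some moment in a run one of bead_aqua, bead_cobalt, bead_green, bead_amber, bead_rose may be knocked a few centimetres aside while the robot is not near it.
It also fails if it takes over 210 s, if anything falls off the work surface, if the arm or the gripper's body presses on something with over 40 N, if the wrist force passes 120 N, or if a joint passes its speed limit or range.

## Working session

There is one attempt and no reset: what is moved stays moved. The work goes in short steps, each a Python script; the robot and the scene stay as the last script left them, time stands still between calls to the robot, and variables do not carry over. Pictures are saved under pics/ and viewed, and the job is handed in when it is done.

```bash
mkdir -p pics; ls
python3 - <<'E'
from bench import robot
import cv2
for n in("scene","side","wrist"):
    p,d=robot.grab_frame(n); cv2.imwrite(f"pics/a_{n}.png",p)
    c=robot.camera_params(n); print(n,c["K"],c["R"],c["t"])
print(robot.observe())
E
```

```text
pics
scene [[445.57233766   0.         278.29640287]
 [  0.         445.57233766 210.47521398]
 [  0.           0.           1.        ]] [[-0.40967597  0.91212506 -0.01390911]
 [ 0.57696658  0.24727087 -0.77843861]
 [-0.70659405 -0.32693269 -0.62756662]] [ 248.2448263  -210.26013328 1765.90048612]
side [[421.40054381   0.         281.59354679]
 [  0.         421.40054381 204.62241407]
 [  0.           0.           1.        ]] [[ 0.99834508 -0.05343185 -0.02126366]
 [-0.04955742 -0.61177359 -0.78947903]
 [ 0.02917478  0.78922627 -0.6134091 ]] [-508.63238973  109.03577187 1209.48183721]
wrist [[325.1922621    0.         278.04802425]
 [  0.         325.1922621  205.05223795]
 [  0.           0.           1.        ]] [[ 9.99999300e-01 -4.84958672e-04 -1.07969172e-03]
 [-1.85324569e-04 -9.65109450e-01  2.61846741e-01]
 [-1.16900553e-03 -2.61846357e-01 -9.65108864e-01]] [-624.91362487  -33.05269792  389.82456039]
{'time_s': 0.15, 'joint_pos': array([-5.88038447, 24.92611467,  1.43222297, 90.17454934, -0.66464203,
       64.97173805, -4.30139782]), 'joint_vel': array([-0.02607345, -0.05607136,  0.0236717 , -0.20145329,  0.0695963 ,
       -0.02078407, -0.03243414]), 'tau': array([ 9.13879558e-04, -6.68263149e+01,  9.85680185e-01, -3.14695251e+01,
       -6.03506877e-02,  3.94195947e-02,  8.07748006e-05]), 'ee_pos': array([ 6.24844212e+02, -1.75520483e-02,  4.04155446e+02]), 'eef_rot': array([[ 3.04333989e-05,  9.99999380e-01, -1.11296764e-03],
       [ 9.99999993e-01, -3.05585565e-05, -1.12437063e-04],
       [-1.12471004e-04, -1.11296421e-03, -9.99999374e-01]]), 'wrist_force': array([ 0.77016143, -0.54391633,  0.2608741 ]), 'wrist_torque': array([-0.0058882 , -0.01805808, -0.04439266]), 'finger_gap': 91.62950001213737}
```

View pics/a_scene.png

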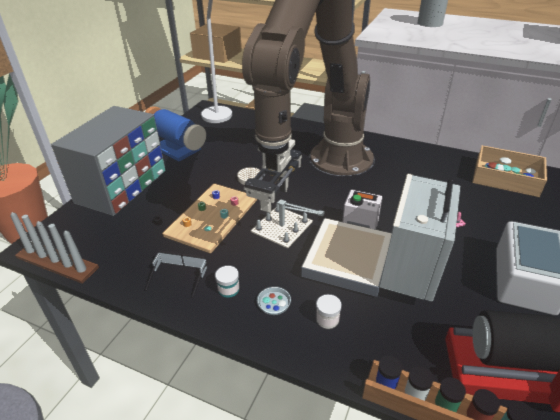

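View pics/a_side.png

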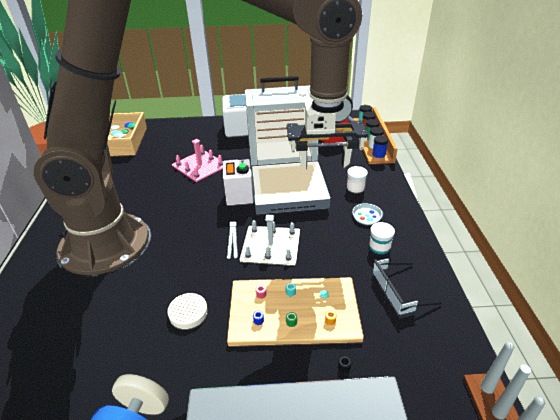

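View pics/a_wrist.png

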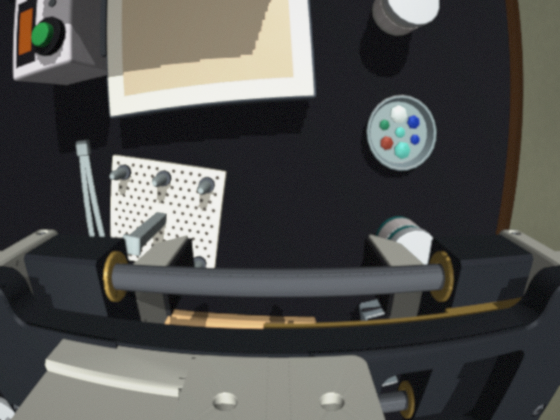

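Five beads are visible in the side view: rose (261,291), aqua (291,289), cobalt (258,317), green (291,319), amber (330,316). Sea glass lies flat at (323,294). A black look-alike is off the board at (345,362). The cream stand is at (271,243) and the pink look-alike at (199,162).

```bash
cat > h.py <<'E'
from bench import robot
import numpy as np, cv2
def cam(n):
    c=robot.camera_params(n); return [np.array(c[k],float) for k in("K","R","t")]
def rays(n,c,uv):
    K,R,t=c; uv=np.atleast_2d(np.array(uv,float))
    x=(uv[:,0]-K[0,2])/K[0,0]; y=(uv[:,1]-K[1,2])/K[1,1]
    if n=="wrist":
        r=np.hypot(x,y); s=np.where(r>1e-9,np.sin(r)/np.maximum(r,1e-9),1)
        d=np.stack([x*s,y*s,np.cos(r)],1)
    else: d=np.stack([x,y,np.ones_like(x)],1)
    return -R.T@t, d@R
def plane(n,c,uv,z):
    o,d=rays(n,c,uv); return o+d*((z-o[2])/d[:,2])[:,None]
def proj(n,c,X):
    K,R,t=c; p=np.atleast_2d(X)@R.T+t
    if n=="wrist":
        th=np.arctan2(np.hypot(p[:,0],p[:,1]),p[:,2]); f=th/np.maximum(np.hypot(p[:,0],p[:,1]),1e-9)
        x,y=p[:,0]*f,p[:,1]*f
    else: x,y=p[:,0]/p[:,2],p[:,1]/p[:,2]
    return np.stack([x*K[0,0]+K[0,2],y*K[1,1]+K[1,2]],1)
def down(ang): # jaw (tool y) direction at ang deg in world xy
    a=np.radians(ang); y=np.array([np.cos(a),np.sin(a),0]); z=np.array([0,0,-1.]); return np.stack([np.cross(y,z),y,z],1)
def crop(p,u0,v0,u1,v1,s,name): 
    cv2.imwrite(name,cv2.resize(p[v0:v1,u0:u1],None,fx=s,fy=s,interpolation=cv2.INTER_CUBIC))
E
python3 - <<'E'
from h import *
p=cv2.imread("pics/a_side.png"); crop(p,220,205,380,355,5,"pics/b_side.png"); crop(p,210,60,350,220,4,"pics/b_kiln.png")
c=cam("side"); print(-c[1].T@c[2])
for k,uv in dict(rose=(261,290),aqua=(291,287),cob=(258,316),grn=(291,318),amb=(330,315)).items(): print(k,plane("side",c,uv,40))
print("plate",plane("side",c,[(247,226),(300,228),(297,264),(241,261)],8))
print("stemcap",plane("side",c,[(270,218)],104))
print("kilnbase",plane("side",c,[(254,170),(327,205),(257,212)],50))
c=cam("wrist");print(-c[1].T@c[2])
print(plane("wrist",c,[(113,155),(226,172)],8),plane("wrist",c,[(112,115),(315,96)],50),plane("wrist",c,[(47,36)],115))
E
```

```text
[ 477.90781069 -915.02680325  817.17323487]
rose [[ 448.06734651 -242.94196201   40.        ]]
aqua [[ 520.16687975 -238.79138998   40.        ]]
cob [[ 440.20879014 -318.07468358   40.        ]]
grn [[ 513.7676935  -328.65108159   40.        ]]
amb [[ 601.54893374 -326.60476323   40.        ]]
plate [[ 409.25275996   31.7957809     8.        ]
 [ 564.01235435   10.72554254    8.        ]
 [ 543.37476134 -133.02314486    8.        ]
 [ 394.8148498  -110.88218557    8.        ]]
stemcap [[478.05890059 -52.7216622  104.        ]]
kilnbase [[432.86366941 266.94314251  50.        ]
 [648.04707217  59.38651054  50.        ]
 [441.1935525   42.89425787  50.        ]]
[625.36276873  69.87161269 384.20316565]
[[415.72114018  33.58386564   8.        ]
 [563.48269984   8.24426453   8.        ]] [[440.72150764  82.79003103  50.        ]
 [662.52555339  93.89781076  50.        ]] [[396.66249556 170.07748107 115.        ]]
```

Run:
```python
from h import *
p=cv2.imread("pics/a_side.png");hsv=cv2.cvtColor(p,cv2.COLOR_BGR2HSV)
for k,uv in dict(rose=(261,293),aqua=(291,291),cob=(258,320),grn=(291,321),amb=(330,319),sea=(323,295)).items(): print(k,hsv[uv[1],uv[0]])
for J in [(560,-330),(560,-280)]:
    for a in (0,90,180): print(J,a,robot.solve_ik([J[0],J[1],380],down(a)))
```

```text
rose [174 165 218]
aqua [ 89 168 182]
cob [115 232 174]
grn [ 70 209 134]
amb [ 20 229 251]
sea [ 87 141 226]
(560, -330) 0 [21.94556892 28.29948056  5.84524432 88.45117044 -3.09507982 63.40733887
 28.48278365]
(560, -330) 90 [ 34.55811122  29.19770187 -13.36896148  87.21070692   7.1829895
  64.43321539 109.72436046]
(560, -330) 180 [  -2.2874626    33.59366596   45.26322002   90.66641934  -25.38213284
   66.47792724 -131.51235197]
(560, -280) 0 [18.15724676 26.09375323  5.13653135 92.07050052 -2.55736897 61.95040462
 23.97581756]
(560, -280) 90 [ 31.29355604  27.08441332 -14.13686683  90.82594037   7.17082036
  62.97995923 105.38300872]
(560, -280) 180 [  -7.35353072   31.05631073   44.89203314   94.3121971   -23.76818262
   64.6055418  -136.17990945]
```

View pics/b_side.png

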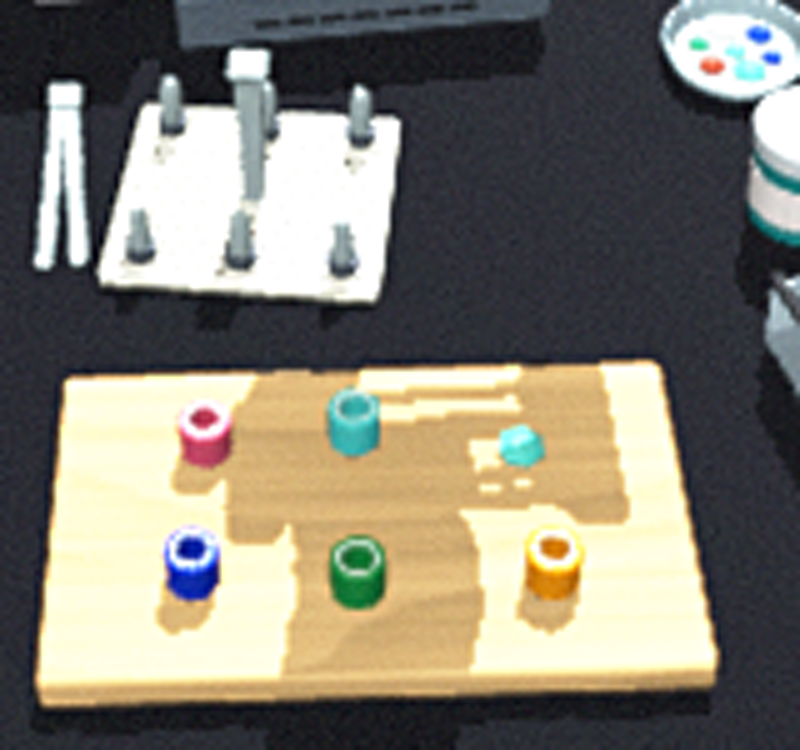

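View pics/b_kiln.png

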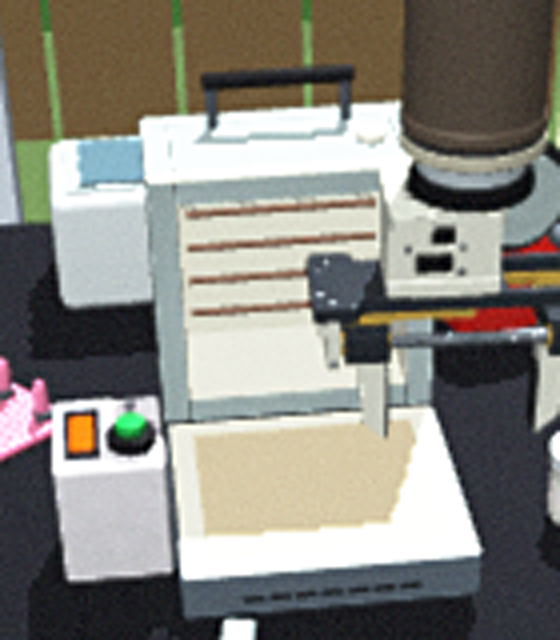

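Run:
```python
from h import *
for n,P in dict(kiln=(550,110,440),stand=(480,-125,400),board=(525,-355,420)).items():
    robot.reach(list(P),down(0)); robot.dwell(0.3)
    c=cam("wrist"); p,d=robot.grab_frame("wrist"); cv2.imwrite(f"pics/c_{n}.png",p); np.savez(f"c_{n}.npz",K=c[0],R=c[1],t=c[2],d=d)
    crop(p,0,0,560,260,1.42,f"pics/cc_{n}.png")
p,d=robot.grab_frame("side"); cv2.imwrite("pics/c_side.png",p); crop(p,200,60,380,360,2,"pics/cc_side.png")
print(robot.observe()["time_s"])
```

```text
3.7667
```

View pics/cc_board.png

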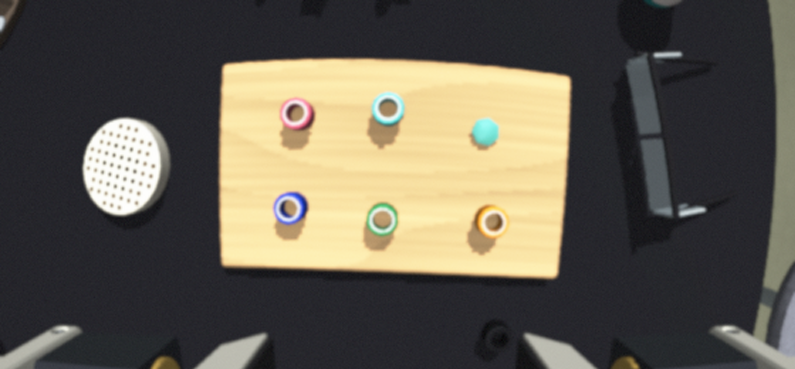

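View pics/cc_stand.png

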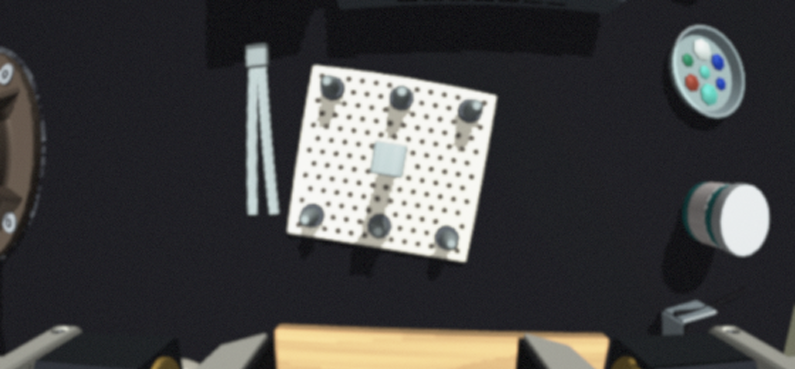

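View pics/cc_kiln.png

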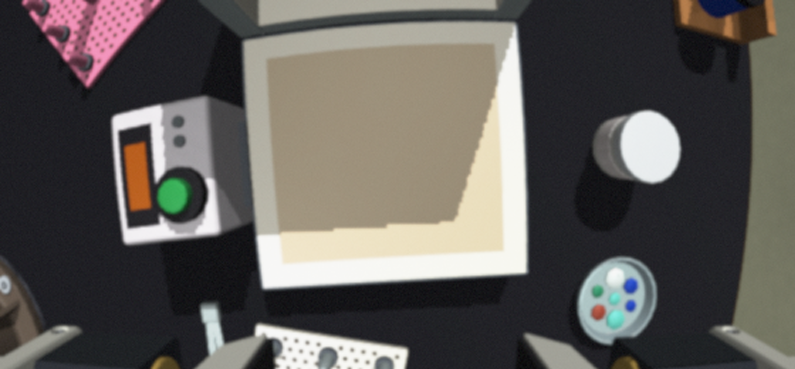

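View pics/cc_side.png

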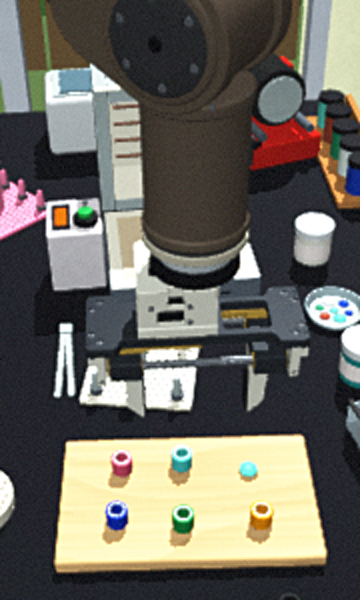

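```bash
cat >> h.py <<'E'
COL=dict(rose=(165,180,90),aqua=(84,97,90),cobalt=(105,125,120),green=(55,82,90),amber=(8,23,150))
def beads(p,c,mask0=None,zt=40):
    """find rims on wrist image: colour blob, then circle fit on upscaled patch"""
    hsv=cv2.cvtColor(p,cv2.COLOR_BGR2HSV); out={}
    for k,(a,b,s) in COL.items():
        m=cv2.inRange(hsv,(a,s,50),(b,255,255)); m[225:]=0
        X=[]
        n,l,st,ce=cv2.connectedComponentsWithStats(cv2.morphologyEx(m,cv2.MORPH_CLOSE,np.ones((9,9))))
        best=None
        for i in range(1,n):
            if st[i,4]<60: continue
            w=plane("wrist",c,ce[i],zt)[0]
            if not(360<w[0]<690 and -400<w[1]<-170): continue
            mm=m*(l==i)
            # bore: enclosed hole centre -> ring; require a hole (sea glass has none)
            u,v=ce[i]; u0,v0=int(u)-22,int(v)-22
            if u0<0 or v0<0: continue
            g=cv2.cvtColor(cv2.resize(p[v0:v0+44,u0:u0+44],None,fx=8,fy=8,interpolation=cv2.INTER_CUBIC),cv2.COLOR_BGR2GRAY)
            h=cv2.HoughCircles(g,cv2.HOUGH_GRADIENT_ALT,1.5,200,param1=200,param2=0.6,minRadius=35,maxRadius=120)
            hole=hsv[int(v)-2:int(v)+3,int(u)-2:int(u)+3]
            frac=(m[int(v)-2:int(v)+3,int(u)-2:int(u)+3]>0).mean()
            uv=None if h is None else (u0+(h[0,0,0]+.5)/8-.5, v0+(h[0,0,1]+.5)/8-.5)
            r=None if h is None else h[0,0,2]/8
            X.append((k,st[i,4],frac,(u,v),uv,r,None if uv is None else plane("wrist",c,uv,zt)[0][:2],w[:2]))
        out[k]=X
    return out
E
python3 - <<'E'
from h import *
f=np.load("c_board.npz"); c=[f["K"],f["R"],f["t"]]; p=cv2.imread("pics/c_board.png")
np.set_printoptions(precision=1,suppress=True)
for k,v in beads(p,c).items():
    for x in v: print(k,x[1],round(x[2],2),np.round(x[3],1),None if x[4] is None else np.round(x[4],1),x[5],x[6],x[7])
print("bycrop",plane("wrist",c,np.array([(296,114),(388,109),(290,208),(382,219),(492,222)])/1.42,40)[:,:2])
print("board",plane("wrist",c,np.array([(222,65),(571,77),(558,278),(221,265)])/1.42,18)[:,:2])
f=np.load("c_stand.npz"); c=[f["K"],f["R"],f["t"]]
q=plane("wrist",c,np.array([(313,66),(497,95),(467,263),(288,233)])/1.42,8)[:,:2]
print("stand",q,q.mean(0),np.degrees(np.arctan2(*(q[1]-q[0]+q[2]-q[3])[::-1])),np.degrees(np.arctan2(*(q[0]-q[3]+q[1]-q[2])[::-1]))-90,np.linalg.norm(q[1]-q[0]),np.linalg.norm(q[0]-q[3]))
print("cap",plane("wrist",c,np.array([(375,142),(406,145),(403,177),(373,174)])/1.42,104)[:,:2].mean(0))
f=np.load("c_kiln.npz"); c=[f["K"],f["R"],f["t"]]
for z,qq,nm in((50,[(267,59),(497,43),(505,250),(281,265)],"patch"),(50,[(243,37),(517,24),(527,273),(264,289)],"base")):
  q=plane("wrist",c,np.array(qq)/1.42,z)[:,:2]
  print(nm,q,q.mean(0),np.degrees(np.arctan2(*(q[1]-q[0]+q[2]-q[3])[::-1])),np.degrees(np.arctan2(*(q[0]-q[3]+q[1]-q[2])[::-1]))-90,np.linalg.norm(q[1]-q[0]),np.linalg.norm(q[0]-q[3]))
d=f["d"]; print("box/button depth",d[136:142,118:126].mean())
u,v=np.array((173,197))/1.42; print(plane("wrist",c,[(u,v)],130))
for (u,v) in [(173,197),(190,160),(130,180),(400,150)]:
    o,dd=rays("wrist",c,(u/1.42,v/1.42)); dep=d[int(v/1.42),int(u/1.42)]; dc=dd[0]@c[1].T; print((u,v),o+dd[0]*dep/dc[2])
E
```

```text
rose 161 0.0 [210.5  82.1] [207.4  78.9] 6.2564087 [ 447.8 -237.1] [ 451.3 -241. ]
aqua 212 1.0 [341.5  92.5] None None None [ 595.9 -252.7]
cobalt 182 0.0 [206.2 147.1] [201.9 146.7] 6.276981 [ 440.3 -313.5] [ 445.2 -314.1]
amber 175 0.0 [342.4 155.9] [347.5 156.2] 6.137972 [ 604.3 -324.3] [ 598.4 -324.2]
bycrop [[ 449.  -238.8]
 [ 520.6 -236.8]
 [ 443.  -313.4]
 [ 516.  -323.1]
 [ 603.1 -324.5]]
board [[ 378.  -187.2]
 [ 676.6 -197.4]
 [ 671.1 -375.2]
 [ 371.8 -363.6]]
stand [[ 415.2   32. ]
 [ 563.1    8.6]
 [ 540.9 -130.8]
 [ 392.8 -105.4]] [478.  -48.9] -9.355363739587464 -9.155045049984963 149.7333939906511 139.20740999283214
cap [477.6 -48.5]
patch [[447.6 273.6]
 [633.3 285.3]
 [641.9 113.7]
 [455.7 101.4]] [544.6 193.5] 3.6895790471279244 2.78578204395653 186.1255775065502 172.4231710949648
base [[426.3 295.5]
 [650.6 303.8]
 [662.3  94.3]
 [439.3  80.7]] [544.6 193.6] 2.8010510689761428 3.324660148983554 224.53824654794602 215.14141323134956
box/button depth 276.91977
[[401.2 166.5 130. ]]
(173, 197) [403.7 166.7 135. ]
(190, 160) [408.6 191.1 115.3]
(130, 180) [357.7 181.1 116.4]
(400, 150) [555.  193.9  51.1]
```

```bash
cat >> h.py <<'E'
def find(p,c,zt=40,box=(120,30,420,210)):
    u0,v0,u1,v1=box; S=4
    q=cv2.resize(p[v0:v1,u0:u1],None,fx=S,fy=S,interpolation=cv2.INTER_CUBIC)
    hsv=cv2.cvtColor(q,cv2.COLOR_BGR2HSV); out={}
    for k,(a,b,s) in dict(rose=(160,180,70),aqua=(84,100,40),cobalt=(105,128,80),green=(50,83,40),amber=(8,24,190)).items():
        m=cv2.inRange(hsv,(a,s,40),(b,255,255))
        m=cv2.morphologyEx(m,cv2.MORPH_OPEN,np.ones((3,3)))
        cs,hier=cv2.findContours(m,cv2.RETR_EXTERNAL,cv2.CHAIN_APPROX_NONE)
        L=[]
        for ct in cs:
            if cv2.contourArea(cv2.convexHull(ct))<600 or len(ct)<60: continue
            (cx,cy),r=cv2.minEnclosingCircle(ct)
            if not 25<r<90: continue
            R=int(r+12); x0,y0=max(int(cx)-R,0),max(int(cy)-R,0)
            g=cv2.cvtColor(q[y0:y0+2*R,x0:x0+2*R],cv2.COLOR_BGR2GRAY)
            h=cv2.HoughCircles(cv2.GaussianBlur(g,(5,5),0),cv2.HOUGH_GRADIENT,1,500,param1=60,param2=12,minRadius=int(.45*r),maxRadius=int(.72*r))
            if h is None: L.append((k,"nohole",cx/S+u0,cy/S+v0,r/S)); continue
            x,y,rr=h[0,0]; uv=((x+x0+.5)/S-.5+u0,(y+y0+.5)/S-.5+v0)
            L.append((k,np.round(uv,1),round(rr/S,1),round(r/S,1),np.round(plane("wrist",c,uv,zt)[0][:2],1)))
        out[k]=L
    return out
E
python3 - <<'E'
from h import *
f=np.load("c_board.npz"); c=[f["K"],f["R"],f["t"]]; p=cv2.imread("pics/c_board.png")
v=find(p,c)
q=cv2.resize(p,None,fx=4,fy=4,interpolation=cv2.INTER_CUBIC)
for k,L in v.items():
    for x in L:
        print(x)
        if len(x)==5 and not isinstance(x[1],str): cv2.circle(q,tuple(int(t*4+1.5) for t in x[1]),int(x[2]*4),(0,0,255),1)
cv2.imwrite("pics/d.png",cv2.resize(q[160:800,560:1640],None,fx=.74,fy=.74))
E
```

```text
('rose', array([209.,  79.], dtype=float32), np.float32(7.8), 11.2, array([ 449.6, -237.3]))
('aqua', 'nohole', 341.9166717529297, 92.52083206176758, 8.919631004333496)
('aqua', array([273. ,  75.2], dtype=float32), np.float32(6.4), 11.4, array([ 520.4, -235.1]))
('cobalt', array([202. , 146.8], dtype=float32), np.float32(6.4), 11.9, array([ 440.4, -313.6]))
('green', array([268.8, 154.5], dtype=float32), np.float32(6.6), 11.4, array([ 515.7, -323.4]))
('green', 'nohole', 341.7113494873047, 93.48916244506836, 9.37410831451416)
('amber', array([347. , 156.2], dtype=float32), np.float32(5.6), 8.3, array([ 603.7, -324.4]))
```

View pics/d.png

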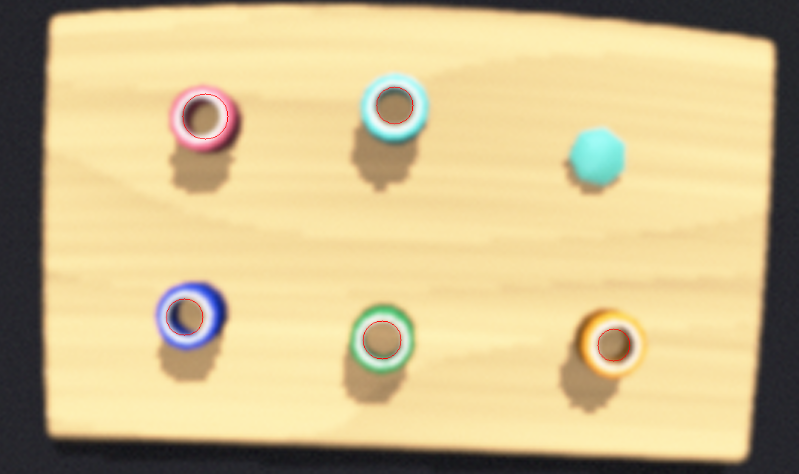

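```bash
cat >> h.py <<'E'
SC=np.array([477.9,-48.8]); SY=-9.25
def post(i):
    x=[-55,0,55][(i-1)%3]; y=52 if i<=3 else -52
    a=np.radians(SY); return SC+[x*np.cos(a)-y*np.sin(a), x*np.sin(a)+y*np.cos(a)]
def look(tag):
    robot.reach([525,-355,420],down(0)); robot.dwell(0.25)
    c=cam("wrist"); p,d=robot.grab_frame("wrist"); cv2.imwrite(f"pics/l_{tag}.png",p)
    r={}
    for k,L in find(p,c).items():
        L=[x for x in L if not isinstance(x[1],str)]
        if len(L)==1: r[k]=L[0][4]
        elif L: print("AMBIG",L)
    return r
def ee(): o=robot.observe(); return np.round(o["ee_pos"],1),np.round(o["wrist_force"],1),round(o["finger_gap"],1),round(o["time_s"],1)
def pick(xy,ang,over):
    zt=40-over+178
    robot.gripper_open()
    robot.reach([*xy,zt+75],down(ang)); robot.servo_line([*xy,zt],feed=120)
    robot.clamp(25); print("grip",ee())
    robot.servo_line([*xy,zt+110],feed=200); print("up",ee())
E
cat > one.py <<'E'
import sys; from h import *
k,i=sys.argv[1],int(sys.argv[2]); ang=SY+(45 if i in(1,6,2,5) else -45); over=14
r=look(k); print({a:b.tolist() for a,b in r.items()}); xy=r[k]
if i in (2,5): over=11
pick(xy,ang,over)
if abs(robot.observe()["finger_gap"]-26)>3: print("BAD GRIP"); sys.exit()
P=post(i); zh=38-over+178
robot.reach([*P,zh+110],down(ang)); robot.servo_line([*P,zh+32],feed=200); print("above",ee())
if i in(2,5):
    hit=robot.servo_line([*P,41+178],feed=60,until_force=15)
else: hit=robot.servo_line([*P,zh-2],feed=40,until_force=15)
print("hit",hit,"zh",zh,ee())
robot.gripper_open(); print("rel",ee())
robot.servo_line([*P,zh+110],feed=250)
E
python3 one.py rose 1
python3 - <<'E'
from h import *
p,d=robot.grab_frame("side"); crop(p,220,205,380,355,5,"pics/e.png")
E
```

```text
{'rose': [447.9, -237.1], 'aqua': [520.4, -235.1], 'cobalt': [441.2, -313.4], 'green': [516.1, -325.2], 'amber': [603.8, -324.1]}
grip (array([ 447.9, -237.1,  204. ]), array([ 0.4, -0.5,  0.2]), 24.5, 7.2)
up (array([ 447.5, -236.9,  313.3]), array([ 0.3,  0. , -0.7]), 24.7, 7.9)
above (array([432.3,  10.4, 234.1]), array([0.3, 0.5, 0.7]), 24.6, 9.4)
hit True zh 202 (array([431.8,  11.3, 201.5]), array([-2.4, -0.1,  9.3]), 24.5, 10.2)
rel (array([431.6,  11.3, 201.3]), array([ 0. ,  0.4, -0.2]), 92.1, 11.3)
```

View pics/e.png

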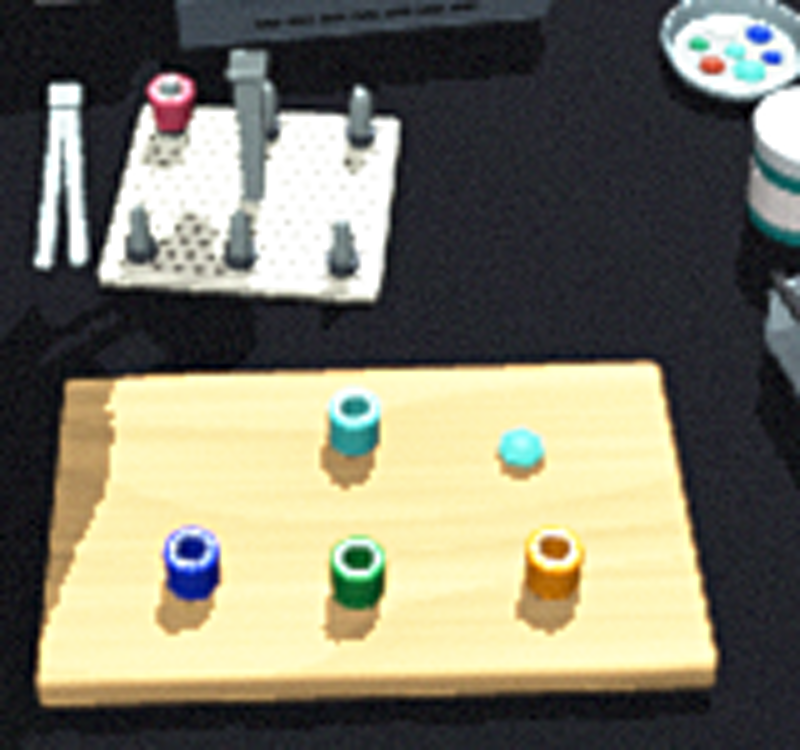

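Rose is on post 1 at (172,100), with its spigot tip showing. The stand hasn't moved.

```bash
python3 one.py aqua 3
python3 - <<'E'
from h import *
p,d=robot.grab_frame("side"); crop(p,220,205,380,355,5,"pics/f.png")
E
grep -c . h.py
```

```text
{'aqua': [520.0, -235.0], 'cobalt': [440.6, -313.4], 'green': [514.1, -324.6], 'amber': [602.0, -323.7]}
grip (array([ 520., -235.,  204.]), array([-0.2, -0.2,  0.1]), 25.2, 16.7)
up (array([ 519.7, -234.7,  313.2]), array([-0.3,  0.2, -0.9]), 25.4, 17.4)
above (array([540.8,  -7.8, 234.4]), array([-0.2,  0.3,  0. ]), 25.4, 18.9)
hit True zh 202 (array([540.5,  -6.4, 201.6]), array([-2.3,  0.6,  9.5]), 24.9, 19.6)
rel (array([540.1,  -6.3, 201.2]), array([ 1.3,  0.3, -0.6]), 91.3, 20.8)
92
```

View pics/f.png

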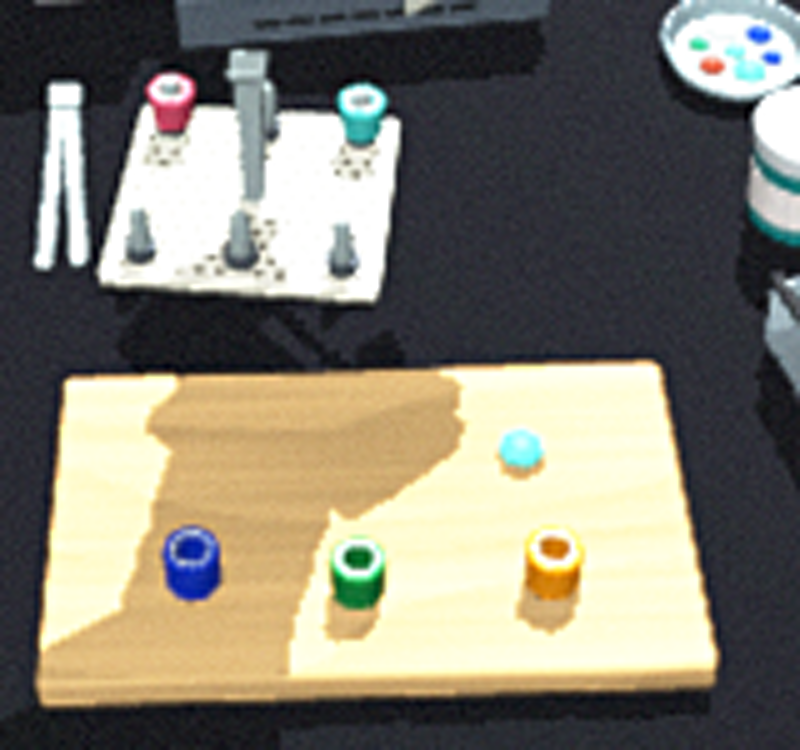

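Aqua is on post 3 at (361,112). Cobalt goes to post 4 and amber to post 6.

```bash
python3 one.py cobalt 4 && python3 one.py amber 6
python3 - <<'E'
from h import *
p,d=robot.grab_frame("side"); crop(p,220,205,380,355,5,"pics/g.png")
E
```

```text
{'cobalt': [441.6, -313.4], 'green': [516.5, -325.1], 'amber': [603.6, -324.8]}
grip (array([ 441.6, -313.4,  204. ]), array([-0.3,  0.1, -0.6]), 24.7, 25.9)
up (array([ 441.4, -313. ,  313.3]), array([-0.1,  0.1, -0.1]), 24.7, 26.6)
above (array([415.5, -92.5, 234.2]), array([-0.5, -0.6,  0.3]), 24.7, 28.1)
hit True zh 202 (array([415. , -91.2, 201.4]), array([-1.7, -0. ,  9. ]), 24.6, 28.8)
rel (array([414.6, -90.9, 201.3]), array([0.2, 1. , 0.6]), 91.8, 30.0)
{'green': [515.7, -323.4], 'amber': [603.4, -325.3]}
grip (array([ 603.4, -325.3,  204. ]), array([ 0.9,  1. , -0.7]), 25.1, 34.8)
up (array([ 603., -325.,  313.]), array([ 0.2,  0.6, -1. ]), 25.2, 35.5)
above (array([ 524.3, -110.1,  234.1]), array([ 0. , -0.4, -0. ]), 25.3, 37.0)
hit True zh 202 (array([ 523.7, -109. ,  201.6]), array([-2.7,  0.9, 11.3]), 25.2, 37.8)
rel (array([ 523.4, -108.9,  201.2]), array([-0. , -0.4, -1.4]), 91.3, 38.9)
```

View pics/g.png

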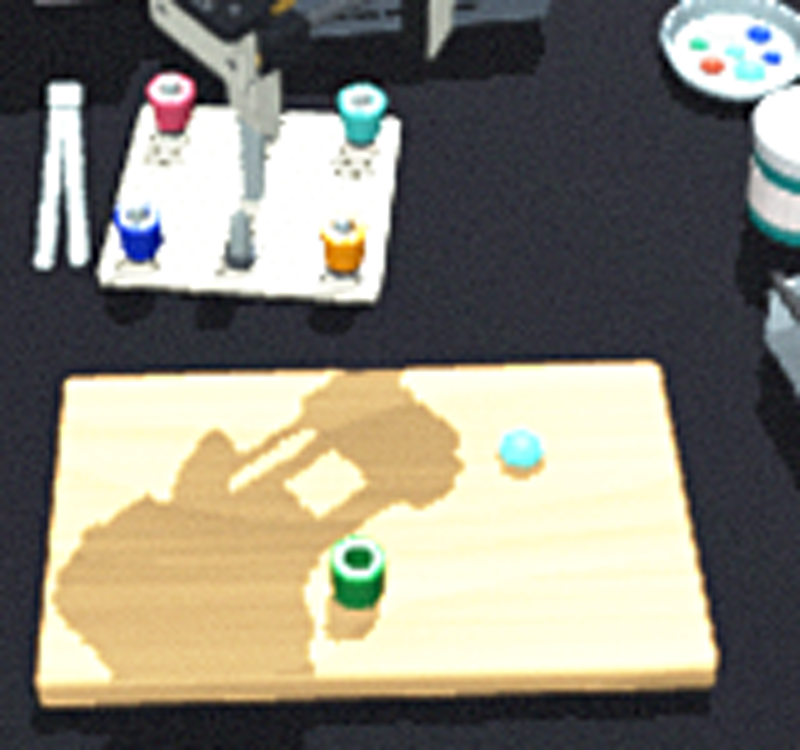

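```bash
python3 one.py green 5
python3 - <<'E'
from h import *
robot.reach([480,-125,400],down(0)); robot.dwell(.25)
p,d=robot.grab_frame("side"); crop(p,220,205,380,355,5,"pics/i.png")
c=cam("wrist"); p,d=robot.grab_frame("wrist"); cv2.imwrite("pics/i_w0.png",p); crop(p,190,30,370,200,4,"pics/i_w.png")
np.savez("i.npz",K=c[0],R=c[1],t=c[2],d=d)
E
```

```text
{'green': [515.8, -323.8]}
grip (array([ 515.8, -323.8,  207. ]), array([-0.3,  0.2,  0.6]), 25.3, 43.6)
up (array([ 515.5, -323.5,  316.1]), array([ 0.1, -0.4, -2.1]), 25.1, 44.3)
above (array([ 469.9, -101.3,  237.2]), array([-0.6, -0.5,  0.2]), 24.9, 45.7)
hit False zh 205 (array([ 469.5, -100.1,  218.9]), array([ 0.6,  0.6, -0.2]), 25.1, 46.2)
rel (array([ 469.5, -100.1,  219. ]), array([-0.3,  0.3, -0.4]), 91.7, 47.3)
```

View pics/i.png

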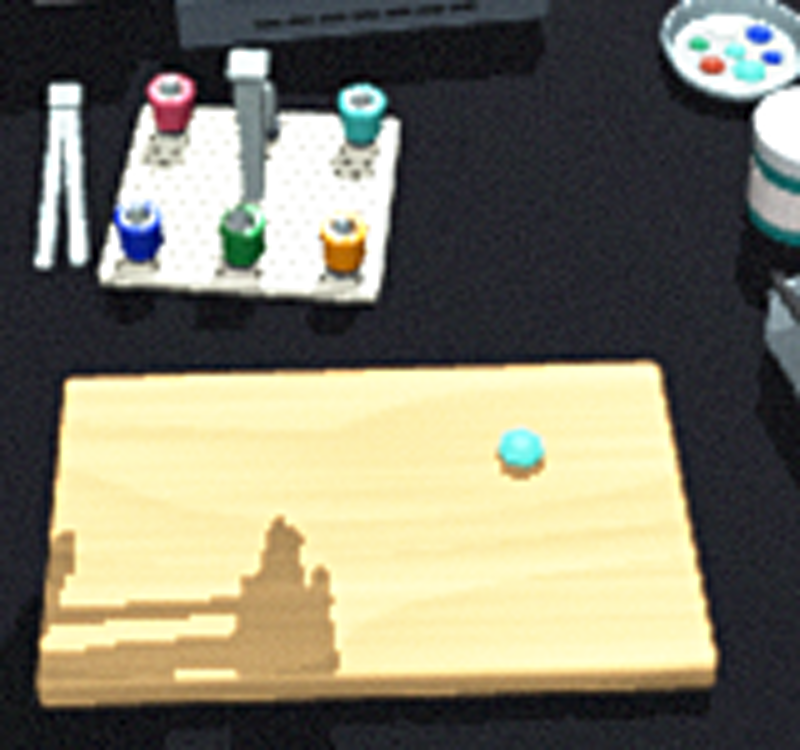

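View pics/i_w.png

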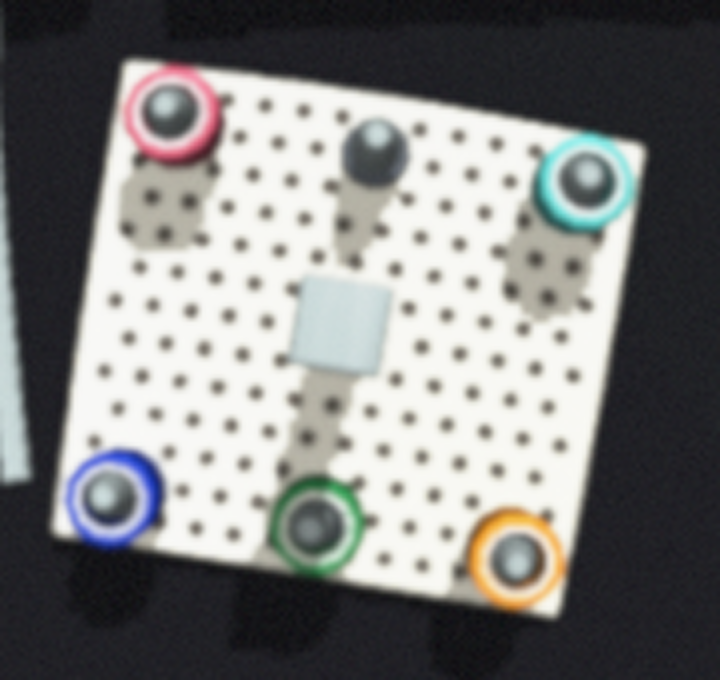

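Run:
```python
from h import *
f=np.load("i.npz"); c=[f["K"],f["R"],f["t"]]; d=f["d"]
for k,i in dict(rose=1,aqua=3,cobalt=4,green=5,amber=6).items():
    u,v=proj("wrist",c,[*post(i),38.])[0]; Z=[]; H=[]
    for r in np.arange(0,14,.5):
        pass
    uu,vv=np.meshgrid(np.arange(int(u)-16,int(u)+17),np.arange(int(v)-16,int(v)+17)); uv=np.stack([uu.ravel(),vv.ravel()],1)
    o,dd=rays("wrist",c,uv); dep=d[uv[:,1],uv[:,0]]; X=o+dd*(dep/(dd@c[1].T)[:,2])[:,None]
    rr=np.hypot(*(X[:,:2]-post(i)).T); m=(rr>8)&(rr<13)&(X[:,2]>25)
    print(k,m.sum(),"rim z",np.percentile(X[m,2],[25,50,75]).round(1),"tip",X[(rr<4),2].max().round(1))
print(robot.observe()["time_s"])
```

```text
rose 305 rim z [36.8 37.7 38.3] tip 45.3
aqua 285 rim z [37.1 37.9 38.4] tip 45.7
cobalt 312 rim z [36.7 37.8 38.4] tip 45.9
green 277 rim z [37.3 37.9 38.4] tip 46.2
amber 255 rim z [37.4 38.1 38.6] tip 45.1
48.8
```

Run:
```python
from h import *
f=np.load("i.npz"); c=[f["K"],f["R"],f["t"]]
q=plane("wrist",c,np.array([(124,60),(645,147),(560,616),(52,535)])/4+[190-.375,30-.375],8)[:,:2]
yaw=np.degrees(np.arctan2(*(q[1]-q[0]+q[2]-q[3])[::-1])),np.degrees(np.arctan2(*(q[0]-q[3]+q[1]-q[2])[::-1]))-90
cap=plane("wrist",c,np.array([(341,325)])/4+[190-.375,30-.375],104)[0,:2]
print(q.mean(0),cap,yaw)
y=np.mean(yaw); P=(q.mean(0)+cap)/2; 
zg=84+159
robot.reach([*P,zg+70],down(y)); robot.servo_line([*P,zg],feed=120)
robot.clamp(55); print(ee())
hit=robot.servo_line([*P,zg+30],feed=60); robot.dwell(.3); print(ee())
p,d=robot.grab_frame("side"); crop(p,200,150,380,285,4,"pics/j.png"); 
p,d=robot.grab_frame("scene"); crop(p,220,150,400,285,4,"pics/j2.png")
```

```text
[477.1155632 -48.1726804] [477.12116357 -48.03359944] (np.float64(-9.43001002181122), np.float64(-9.31254456047212))
(array([476.8, -48. , 242.9]), array([-3.2,  0.6,  2.5]), 19.0, 51.2)
(array([477. , -48.1, 272.8]), array([ 0. , -0.1, -7.1]), 19.4, 52.1)
```

View pics/j.png

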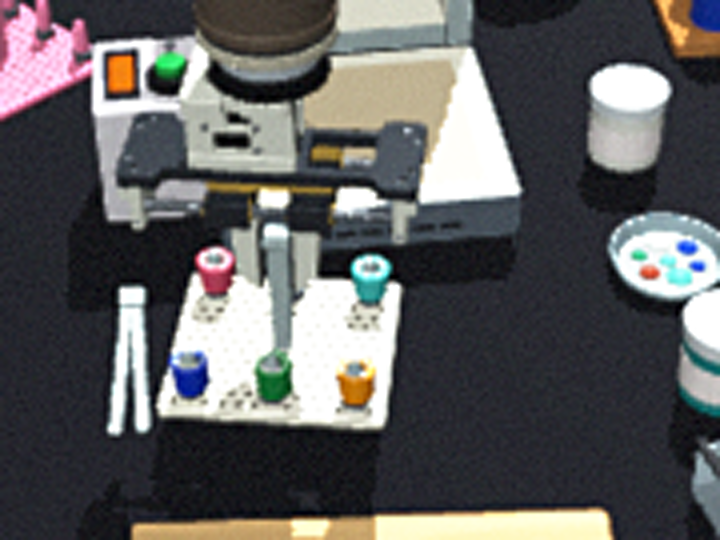

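View pics/j2.png

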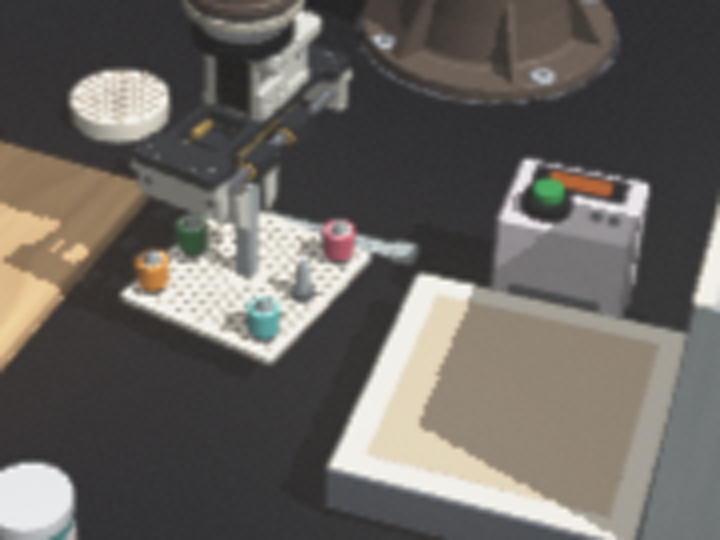

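The stand has lifted level, with its cap gripped at a gap of 19. Carrying it to the kiln.

Run:
```python
from h import *
o=robot.observe()["ee_pos"]
robot.servo_line([o[0],o[1],395],feed=120)
K=[544.6,193.5]
robot.servo_line([*K,395],feed=110,rotation=down(3.1)); print(ee())
robot.servo_line([*K,300],feed=80); robot.dwell(.2); print(ee())
print(robot.servo_line([*K,291],feed=15,until_force=4),ee())
robot.dwell(.2); robot.gripper_open(); print(ee())
robot.servo_line([*K,400],feed=150)
robot.reach([550,110,440],down(0)); robot.dwell(.25)
c=cam("wrist"); p,d=robot.grab_frame("wrist"); cv2.imwrite("pics/k0.png",p); crop(p,150,0,390,215,3.3,"pics/k.png")
np.savez("k.npz",K=c[0],R=c[1],t=c[2],d=d)
p,d=robot.grab_frame("side"); crop(p,200,60,380,285,2.6,"pics/ks.png"); print(ee())
```

```text
(array([544.6, 193. , 395.1]), array([-0.5, -0.8, -7.1]), 19.1, 55.9)
(array([544.7, 193.6, 300.4]), array([-0.5, -1.3, -6.9]), 19.2, 57.4)
True (array([544.7, 193.6, 292.9]), array([-0.5,  0.5,  5.5]), 19.2, 57.9)
(array([543.8, 193.3, 291.6]), array([-0.8, -0.2,  0.9]), 91.7, 59.3)
(array([549.9, 110.8, 439.4]), array([-0.1,  0.8,  0.2]), 91.5, 61.0)
```

View pics/k.png

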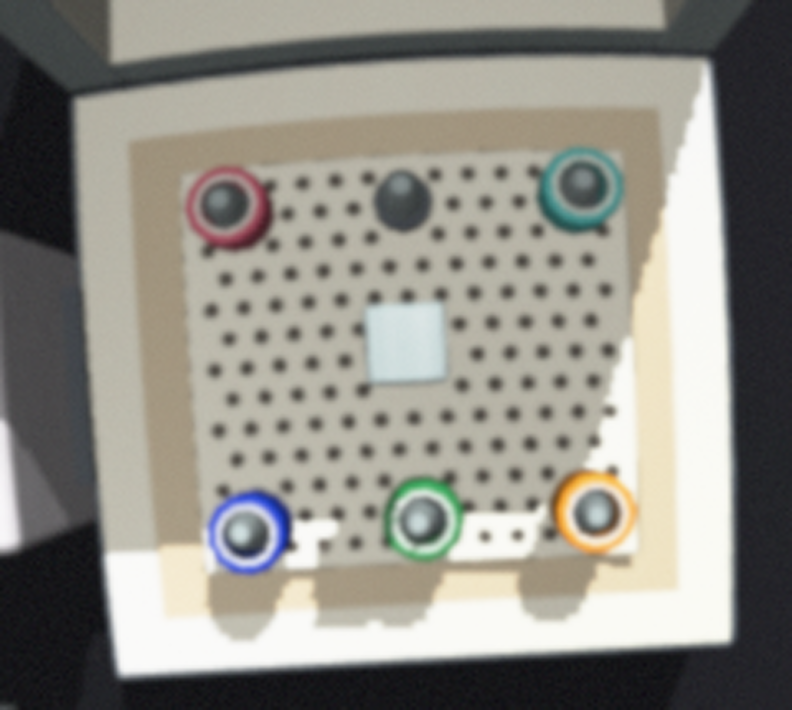

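View pics/ks.png

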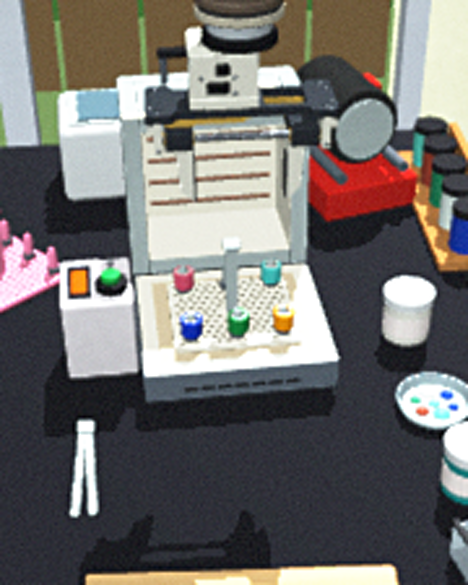

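Run:
```python
from h import *
f=np.load("k.npz"); c=[f["K"],f["R"],f["t"]]
def an(q):
    q=q[:,:2]; a=np.degrees(np.arctan2(*(q[1]-q[0]+q[2]-q[3])[::-1])),np.degrees(np.arctan2(*(q[0]-q[3]+q[1]-q[2])[::-1]))-90
    return q.mean(0).round(1),np.round(a,2),np.linalg.norm(q[1]-q[0]).round(1),np.linalg.norm(q[0]-q[3]).round(1)
T=lambda L:np.array(L)/3.3+[150-.35,-.35]
print("patch",an(plane("wrist",c,T([(130,143),(657,107),(678,587),(165,617)]),50)))
print("base",an(plane("wrist",c,T([(74,97),(710,59),(733,640),(119,677)]),50)))
print("plate",an(plane("wrist",c,T([(181,177),(620,150),(636,555),(207,573)]),58)))
print("cap",plane("wrist",c,T([(406,342)]),154))
# handle search from scene/side geometry
k=np.array([544.6,193.5]); a=np.radians(3.1)
def kp(x,y,z): return np.array([k[0]+x*np.cos(a)-y*np.sin(a),k[1]+x*np.sin(a)+y*np.cos(a),50+z])
for n in("scene","side"): print(n,[proj(n,cam(n),kp(x,220,251)).round(0).tolist() for x in(-62,0,62)])
```

```text
patch (array([543.6, 194.1]), array([3.61, 3.33]), np.float64(183.1), np.float64(170.5))
base (array([543.9, 193.7]), array([3.42, 3.33]), np.float64(224.0), np.float64(212.5))
plate (array([545.1, 192.9]), array([2.97, 3.01]), np.float64(147.8), np.float64(137.5))
cap [[545.43108587 193.75657032 154.        ]]
scene [[[449.0, 182.0]], [[447.0, 196.0]], [[444.0, 211.0]]]
side [[[261.0, 80.0]], [[280.0, 79.0]], [[299.0, 78.0]]]
```

```bash
cat >> h.py <<'E'
KC=np.array([544.4,193.6]); KY=3.3
def kp(x,y,z):
    a=np.radians(KY); return np.array([KC[0]+x*np.cos(a)-y*np.sin(a),KC[1]+x*np.sin(a)+y*np.cos(a),50+z])
def bar(a): return 108-254*np.cos(a)+105*np.sin(a), 254*np.sin(a)+105*np.cos(a)
def tip(x,y,z): return kp(x,y,z)+[0,0,178]
E
python3 - <<'E'
from h import *
Q=down(KY); y,z=bar(1.6)
print([None if robot.solve_ik(tip(0,bar(a)[0]+18,bar(a)[1]-6),Q) is None else 1 for a in (1.6,1.2,.9,.6)])
robot.clamp(20)
o=robot.observe()["ee_pos"]; robot.servo_line([o[0],o[1],530],feed=200)
robot.reach(tip(0,y+34,z+45),Q)
robot.servo_line(tip(0,y+34,z-8),feed=80); print(ee())
print(robot.servo_line(tip(0,y+14,z-8),feed=30,until_force=3),ee(),"bar",kp(0,y,z))
p,d=robot.grab_frame("side"); crop(p,200,20,380,235,2.6,"pics/m.png")
p,d=robot.grab_frame("scene"); crop(p,340,120,520,300,3,"pics/m2.png")
E
```

```text
[1, 1, 1, 1]
(array([529.9, 447.6, 471.4]), array([-0.8,  0.2,  0.4]), 0.2, 65.1)
True (array([530.8, 431.4, 471.1]), array([0.7, 2.4, 1.5]), 0.5, 65.7) bar [531.71450561 413.60648995 300.82574533]
```

View pics/m.png

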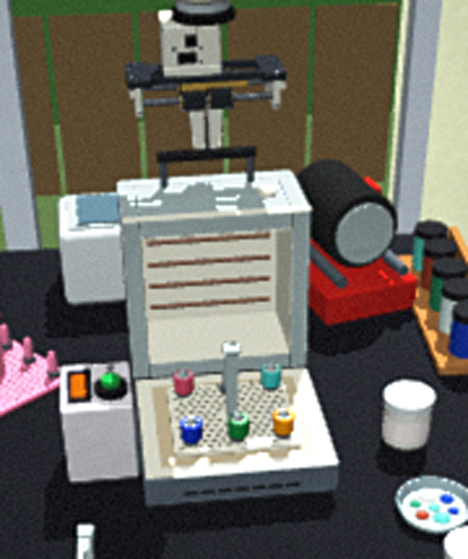

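View pics/m2.png

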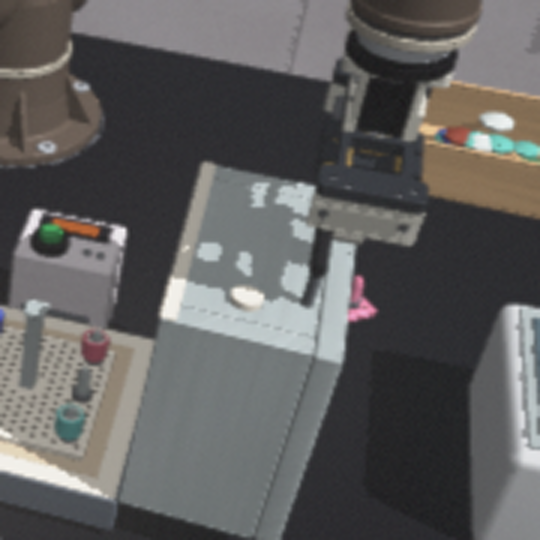

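Fingers are behind the handle, in contact as predicted. Swinging the lid over.

Run:
```python
from h import *
for a in np.arange(1.5,0.59,-0.1):
    y,z=bar(a); f=(1.6-a)
    h=robot.servo_line(tip(0,y+17,z-8+7*f),feed=80,until_force=30)
    print(round(a,2),h,*ee()[:2],robot.observe()["time_s"])
    if h: break
else:
    y,z=bar(.6); robot.servo_line(tip(0,y+17,z+50),feed=250)
    robot.dwell(1)
p,d=robot.grab_frame("side"); crop(p,200,20,380,235,2.6,"pics/n.png"); print(ee())
```

```text
1.5 False [532.2 405.1 481.3] [0.6 1.8 0.6] 66.275
1.4 False [533.8 378.6 489.3] [ 0.9  0.4 -0. ] 66.775
1.3 False [535.3 351.5 494.8] [0.9 0.5 0.7] 67.2667
1.2 False [536.9 324.  497.5] [-0.4 -0.9  0.4] 67.7583
1.1 False [538.7 296.1 497.6] [-0.7  0.5  0. ] 68.25
1.0 False [540.2 268.7 494.7] [-0.6  0.6  0.8] 68.7417
0.9 False [541.7 242.1 489.1] [-0.2  0.4  0.1] 69.2333
0.8 False [543.2 216.2 480.9] [ 0.3  0.2 -0.5] 69.725
0.7 False [544.6 191.3 470.1] [ 0.2  1.6 -0.3] 70.2167
0.6 False [545.9 167.7 456.9] [-0.8  0.   0.1] 70.7083
(array([545.9, 168.3, 508.1]), array([-1. , -0.7, -0.9]), 0.4, 72.1)
```

View pics/n.png

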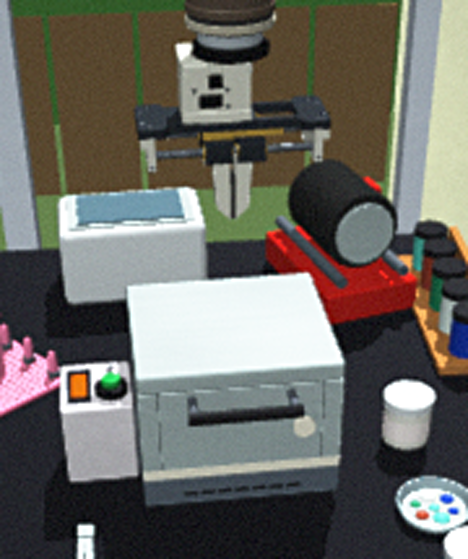

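Run:
```python
from h import *
o=robot.observe()["ee_pos"]
robot.servo_line(tip(0,-70,160),feed=200); 
h=robot.servo_line(tip(0,-70,130),feed=30,until_force=8); print(h,ee(),"lid top z",ee()[0][2]-178)
robot.dwell(.3); print(ee())
robot.servo_line(tip(0,-70,200),feed=200)
f=np.load("c_kiln.npz"); c=[f["K"],f["R"],f["t"]]; p=cv2.imread("pics/c_kiln.png")
hsv=cv2.cvtColor(p,cv2.COLOR_BGR2HSV); m=cv2.inRange(hsv,(50,120,90),(80,255,255)); 
n,l,st,ce=cv2.connectedComponentsWithStats(m); i=1+st[1:,4].argmax(); print(st[i],ce[i])
vv,uu=np.nonzero(l==i); o,dd=rays("wrist",c,np.stack([uu,vv],1)); X=o+dd*(f["d"][vv,uu]/(dd@c[1].T)[:,2])[:,None]
print("z pct",np.percentile(X[:,2],[10,50,90]).round(1)); t=X[X[:,2]>np.percentile(X[:,2],50)-2]; print(t.mean(0),np.ptp(t,0))
print(plane("wrist",c,ce[i],135), proj("side",cam("side"),t.mean(0)))
q,d=robot.grab_frame("side"); h2=cv2.cvtColor(q,cv2.COLOR_BGR2HSV); m=cv2.inRange(h2,(50,120,60),(80,255,255)); m[:,260:]=0;m[:,:220]=0;m[:140]=0;m[200:]=0
vv,uu=np.nonzero(m); print("side",uu.mean(),vv.mean(),plane("side",cam("side"),(uu.mean(),vv.mean()),133))
crop(q,200,100,380,235,4,"pics/o.png")
```

```text
True (array([548.4, 123.7, 365.3]), array([-2.6, -0.5, 10.2]), 0.4, 73.6) lid top z 187.3
(array([548.4, 123.7, 365.3]), array([-2.5, -0.5,  6.8]), 0.6, 73.9)
[111 125  22  25 439] [121.50113895 137.1047836 ]
z pct [133.8 135.8 136.9]
[404.08250534 167.80495504 136.63270438] [159.60916937  22.30643267 285.6870915 ]
[[403.47896456 168.27996424 135.        ]] [[242.73852111 164.29841777]]
side 242.125 166.275 [[402.05577155 162.63660557 133.        ]]
```

View pics/o.png

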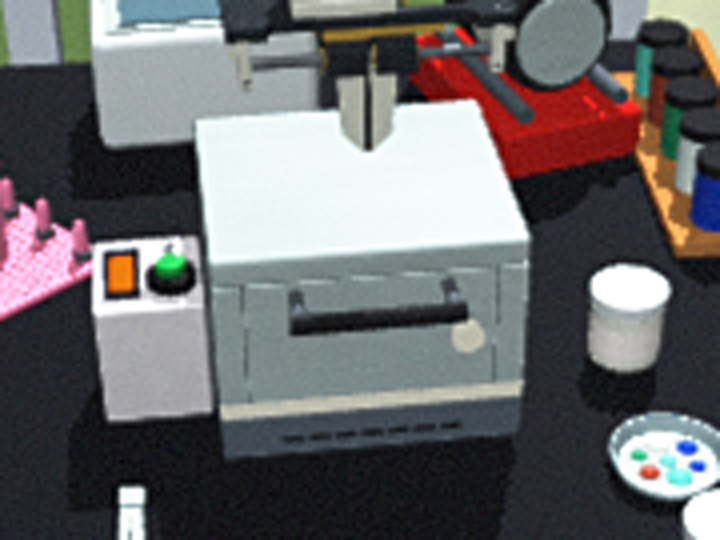

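Run:
```python
from h import *
B=[403,167.]; a=KY+90
Q=down(a)
if robot.solve_ik([*B,330],Q) is None: Q=down(a-180)
robot.reach([*B,380],Q); robot.servo_line([*B,325],feed=100); print(ee())
h=robot.servo_line([*B,300],feed=15,until_force=2.5); z0=ee(); print(h,z0)
h=robot.servo_line([*B,z0[0][2]-9],feed=10,until_force=14); print(h,ee())
robot.dwell(.2); print(ee())
p,d=robot.grab_frame("side"); crop(p,210,110,310,230,5,"pics/p.png")
robot.servo_line([*B,400],feed=120)
```

```text
(array([403.3, 167.1, 325.3]), array([-0.4, -0.5, -0.1]), 0.7, 76.3)
True (array([403. , 167. , 311.6]), array([-0.7,  0.4,  2.9]), 0.2, 77.3)
True (array([403.1, 167. , 309.2]), array([-2.5, -1.7, 10. ]), 0.4, 77.8)
(array([403.1, 167. , 309.2]), array([-2.2, -0.4, 10.2]), 0.6, 78.0)
```

View pics/p.png

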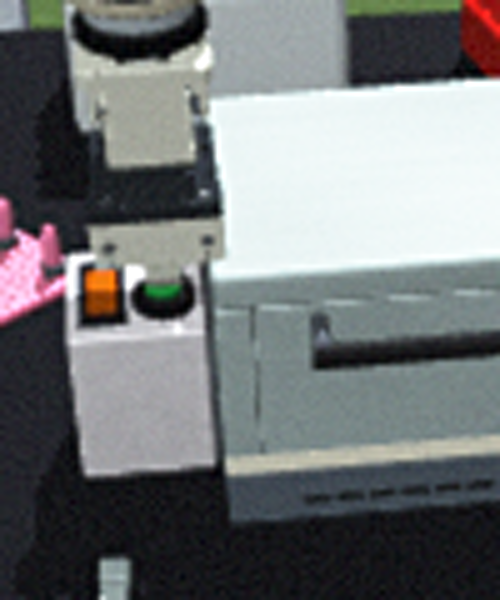

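Run:
```python
from h import *
robot.reach([450,-150,420],down(0)); robot.dwell(.3); print(ee())
p,d=robot.grab_frame("side"); cv2.imwrite("pics/q1.png",p)
p,d=robot.grab_frame("scene"); cv2.imwrite("pics/q2.png",p)
```

```text
(array([ 450.2, -149.3,  419.9]), array([ 0.1, -0.1, -0.2]), 0.6, 80.4)
```

View pics/q1.png

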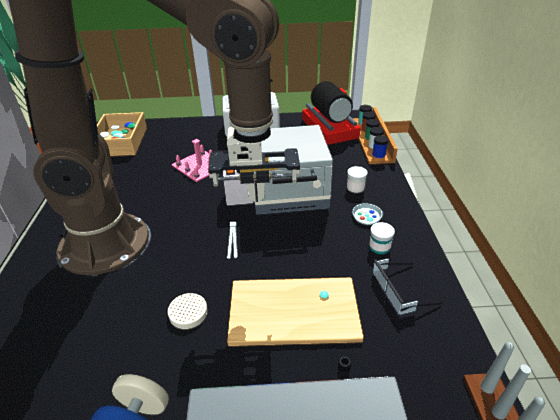

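View pics/q2.png

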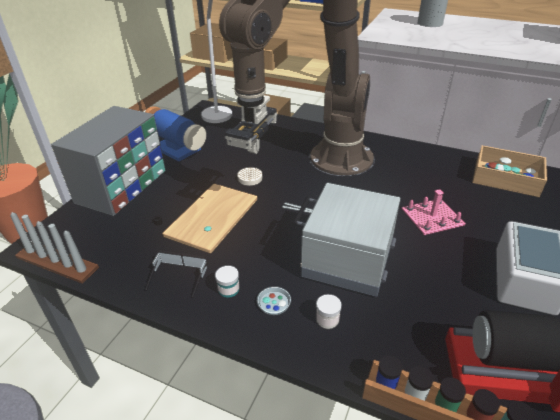

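Lid shut, only the sea glass left on the board at (323,295), everything else where it was, and the arm clear.

```bash
python3 -c "
from bench import robot
print(robot.hand_in())"
```

```text
the job is handed in; nothing more can be done
None
```

The kiln is loaded, shut and started, and I handed the job in at about 80 s of the 210 s allowed.

- **Beads:** All five were present. Rose is on post 1, aqua on 3, cobalt on 4, green on 5 and amber on 6. Before the lift, the wrist depth put every rim at 37.7–38.1 mm above the bench, against 38 when fully home. Green was let go about 15 mm above home and slid down by itself; it was not pushed. None of the beads was seen to be knocked aside.
- **Stand:** It sits within about 1.5 mm and 0.5° of the centre of the firing floor, measured after I let go. The fingers closed on the cap's sides rather than the stem, but it carried level.
- **Lid:** A light press on top touched at 187.3 mm, against 187 when fully shut. I did that before going to the button.
- **Button:** I pressed it until it stopped at about 10 N, then withdrew. There is no direct reading of its travel. About 5 mm is inferred from the button's height in the depth image, and my picture showed the fingers above the black ring, not on it.

The last pictures showed the sea glass, dish, jars, goggles, soldering block, tweezers and both look-alikes where they started, with the arm touching nothing. The side camera's button position was about 5 mm off the wrist camera's; I used the wrist camera's. No check failed.

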